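# Cover the parts pail and hang it on the rack

### The job

Set the loose lid on the small steel parts pail so that it sits seated and level on the rim all round, and let go of it. Then raise the pail's swing bail upright, lift the covered pail by it and hang it on the two-pronged rack, the bail resting in the dip of both prongs and the lid still seated. Keep the pail from tipping over and do not disturb the gear, the spring and the core plug.

Things in the scene. Friction and masses are not known exactly. Their poses are not given: they have to be found in the camera images.
- pail: Loose round open steel pail, 90 mm high, 114 mm wide at the rim (119 over its bead), 98 at the foot, wall 3 mm (mouth 108 mm), with a ball bearing in it; about 0.5 kg in all. Origin: centre of its underside; z up, y along the bail's hinge axis, -x the side on which the bail lies at the start.
- bail_pivot (a point): Middle of the bail's hinge axis, fixed in the pail 81 mm above its underside (9 mm below the rim); axes as the pail's. The hinge bosses stand out to 75 mm from the pail's axis at +y and -y.
- bail (a joint): Angle of the swing bail: 0 lying flat, level with the hinge, towards the pail's -x; 1.571 upright over the pail; 3.14 flat on the +x side. It has light friction and stays where it is left.
- bail_grip (a point): Centre of the bail's black grip sleeve (14 mm thick, 36 long), 110 mm from the hinge axis. The bail is a U of 7 mm round bar, legs at the pail's y = +-70 mm, its straight top 100 mm long along y with the sleeve in the middle and bare bar on both sides. The sleeve spins freely on the bar, so a pinched bail still swings. Site y runs along the top bar; with the bail upright, x points down.
- lid_knob (a point): Centre of the lid's black knob (24 mm across, 20 high). Lid: loose steel disc 122 mm across, 5 thick; below it a locating step 96 mm across, 8 deep, that enters the pail's mouth; 0.13 kg. Knob centre 40 mm above the step's underside, 27 above the disc's top. Starts flat on the surface, knob up. Seated, the disc lies on the rim, knob centre 122 mm above the pail's underside. z: lid's axis, up.
- hang_rack: Fixed grey rack. Origin on the work surface right under the seat, z up. Two round prongs (10 mm thick) at y = +-34 mm point to -x, roughly to the robot: each has a dip at x = 0 and an upturned tip at x = -25 mm (top 242 mm above the surface); behind the dip they rise to a cross bar 110 mm wide at x = 113 mm (top 256 mm high). Bare bar goes on the prongs, sleeve between them.
- rack_seat (a point): Point midway between the dips of the two prongs where the middle of the hung bail's bar comes to lie, 228 mm above the work surface; axes as the rack's, the bar lying along y.
- small_gear: Bystander: dark toothed gear lying flat, 60 mm across, 16 mm high; origin at the centre of its underside.
- spring: Bystander: standing dark coil spring, 31 mm across, 45 mm high; origin at the centre of its underside.
- core_plug: Bystander: pale pressed core plug with a black band, lying flat, 54 mm across, 20 mm high; origin at the centre of its underside.

How it is judged:
On the way, in this order (a step that is already met when the one before it is completed fails the run):
1. the lid is seated level on the standing pail and let go (z of lid_knob in the frame of pail between 0.1185 and 0.1255 m and x of lid_knob in the frame of pail between -0.008 and 0.008 m and y of lid_knob in the frame of pail between -0.008 and 0.008 m and angle between the z axis of lid_knob and the z axis of pail, either way round below 0.06 rad and height (world z) of pail below 0.01 m and contact force between the fingers and anything else below 0.2 N), for 0.2 s.
2. the bail is raised upright, within about 20 degrees, the lid still on (z of lid_knob in the frame of pail between 0.1185 and 0.1255 m and x of lid_knob in the frame of pail between -0.008 and 0.008 m and y of lid_knob in the frame of pail between -0.008 and 0.008 m and angle between the z axis of lid_knob and the z axis of pail, either way round below 0.06 rad and value of joint bail between 1.22 and 1.92 rad), for 0.2 s.
At the end, for the whole second after the job is handed in: Lid seated (knob centre 122 +-3.5 mm above the pail's underside, within 8 mm in x and y, aligned to 0.06 rad); pail hung on the prongs, bail middle -15 to 25 mm in x, +-20 in y, -6 to 10 in z of the seat, carried by the rack, foot over 15 mm up, tilt under 0.25 rad, under 0.05 m/s (z of lid_knob in the frame of pail between 0.1185 and 0.1255 m and x of lid_knob in the frame of pail between -0.008 and 0.008 m and y of lid_knob in the frame of pail between -0.008 and 0.008 m and angle between the z axis of lid_knob and the z axis of pail, either way round below 0.06 rad and x of bail_grip in the frame of rack_seat between -0.015 and 0.025 m and y of bail_grip in the frame of rack_seat between -0.02 and 0.02 m and z of bail_grip in the frame of rack_seat between -0.006 and 0.01 m and contact force between pail and hang_rack above 2 N and height (world z) of pail above 0.015 m and angle between pail's own z axis and vertical below 0.25 rad and linear speed of pail below 0.05 m/s); the robot touches nothing.
It fails at once if the pail is tipped by more than 0.5 rad (angle between pail's own z axis and vertical above 0.5 rad).
It fails at once if the small gear is moved by more than 30 mm (distance of small_gear from where it was at the start of the episode above 0.03 m).
It fails at once if the spring is moved by more than 30 mm (distance of spring from where it was at the start of the episode above 0.03 m).
It fails at once if the core plug is moved by more than 30 mm (distance of core_plug from where it was at the start of the episode above 0.03 m).
It also fails if it takes over 64 s, if anything falls off the work surface, if the arm or the gripper's body presses on something with over 40 N, if the wrist force passes 120 N, or if a joint passes its speed limit or range.

### The arm

A 6-joint arm with a two-finger parallel gripper is mounted at the origin on a cart in front of the work surface, level with it; the furniture and walls round the work are solid. World frame = base frame: x ahead of the robot, y to its left, z up, the work surface at z = 0. Lengths are in m, angles in rad, forces in N, time in s.
With the tool pointing down it reaches from about 0.3 to 0.775 m from the base axis. Payload 14.6 kg.
Tool frame: the origin (TCP) lies midway between the tips of the shut fingers; the grasp point (between the pads) lies 19 mm behind it (ctrl.tcp_to_grasp is the distance from the TCP to the grasp point, in m); x points along the fingers, y is the direction in which the jaws open and shut, and the axes are right-handed (so a half turn about x gives the same grasp; the last joint's range is limited). The gripper opens to 94 mm and grips with 3 to 60 N. Pads are 16 mm wide; open, the fingers measure 119 mm over their backs; the gripper's body (75 mm by 177 mm) begins 78 mm behind the grasp point.
Start: joints at [1.115, 0.3, 1.521, -0, 1.321, -0.067], TCP at [0.208, 0.509, 0.205] pointing down, gripper open.
Joint ranges: [-3.03, 3.03], [-0.79, 2.21], [0.23, 2.52], [-1.04, 4.18], [0, 3.07], [-2.55, 2.55]. Speed limits (rad/s): [2.22, 2.22, 2.57, 3.14, 3.14, 3.14].

### API

Orientations are given as [roll, pitch, yaw] about the fixed x, y, z axes, in that order (R = Rz(yaw) Ry(pitch) Rx(roll)).
In Python, from station import ctrl gives the robot as it stands.
- The arm moves only by the tool jog_arm, never from a script. Its argument "rows" is one flat list of numbers, 7 for each row, row after row: the shift along the world's x, y, z in m, then the turn, a rotation vector about the world's x, y, z in degrees, then the closure, from 0 (fully open) to 1 (shut). A call has 1 to 8 rows; each row shifts and turns the commanded pose from where the row before left it; what a row does not reach is not made up. A row lasts 1/12 s, in which the tool goes at most 41.7 mm and 7.16 degrees, less where a joint would pass 70% of its speed; a pose out of reach is approached as far as the arm can. A call with a gripper value outside its range is refused whole. The fingers move at their own pace and stop on an object; "squeeze" is the grip in N (left out, the last holds). Time passes only in rows, so rows that do not move let the fingers close. It gives the time, the measured TCP pose, the force and the opening at its end, in the units of the state.
- ctrl.get_obs(): the state, without advancing time (a new reading comes with each control period).
- ctrl.camera(name): name is "scene" or "side" or "wrist"; returns (picture, depth): 400x640x3 uint8, red, green, blue; 400x640 float32, m along the optical axis (not along the pixel's ray), 0 where there is no reading.
- ctrl.camera_model(name): a dict with "K" (3x3 intrinsics, pixels), "extrinsics" (4x4, takes a point from camera to world coordinates). Camera axes: x right, y down, z forward; pixel columns grow to the right and rows downward; lengths in m; the calibration is good to about 2 mm. The wrist camera is an equidistant fisheye: a pixel r from the principal point sees the ray r / f radians off the axis. A picture is of the moment at which its call begins: read the wrist's pose just before it. camera_model takes no time and is no camera call; for the wrist camera it gives the pose at the moment of the call.
- ctrl.hand_in(): hands the job in, once; it reports no verdict.
The state is a dict: "time_s": time; "qpos": joint angles; "joint_vel": joint speeds; "tau": joint torques, N m; "ee_pos": TCP position; "eef_rot": TCP orientation; "force": force on the tool from outside, world axes, zero at the start; "moment": the same for the moment, N m; "grip_width": finger opening in m.
Only numpy, scipy, OpenCV 4.12 (cv2) and the standard library are available. Lean on these libraries where they do the work, as an engineer would, in place of code of your own. Each camera call takes 0.05 s, during which the arm holds its last target.

## Working session

There is one attempt and no reset: what is moved stays moved. The work goes in short steps, Python scripts to look and compute and a tool call to move; the robot and the scene stay as the last step left them, time stands still between calls to the robot, and variables do not carry over. Pictures are saved under pics/ and viewed, and the job is handed in when it is done.

Besides the shell and the picture viewer there is one more tool, called in YAML: its name, and indented under it one key for each argument. jog_arm: Moves the arm, as the interface text tells. Its arguments: {"type":"object","properties":{"rows":{"type":"array"},"squeeze":{"type":"number"}},"required":["rows"]}

```bash
ls; mkdir -p pics; python3 - <<'E'
from station import ctrl
import cv2,numpy as np
print(ctrl.get_obs(), ctrl.tcp_to_grasp)
for n in ["scene","side","wrist"]:
    m=ctrl.camera_model(n); print(n,m["K"],m["extrinsics"])
    p,d=ctrl.camera(n); cv2.imwrite(f"pics/{n}0.png",p[:,:,::-1]); np.savez(f"pics/{n}0.npz",p=p,d=d,K=m["K"],E=m["extrinsics"])
E
```

```text
pics
{'time_s': 0.0, 'qpos': array([ 1.11537388e+00,  3.00501610e-01,  1.52157750e+00, -5.99341850e-05,
        1.32067528e+00, -6.65861347e-02]), 'joint_vel': array([-1.06561890e-03,  2.46635365e-04,  1.77057882e-03,  1.21355819e-03,
       -7.33174488e-05,  1.65885006e-03]), 'tau': array([-2.50358744e-04, -5.31824684e+01, -3.52726972e+01,  7.07186619e-02,
        2.46373558e-02, -2.94695084e-06]), 'ee_pos': array([0.20840866, 0.50870788, 0.2048711 ]), 'eef_rot': array([-1.58745403,  1.56963314, -1.97627547]), 'force': array([-0.67044439,  0.12885405, -0.31515241]), 'moment': array([-0.03059552, -0.01940445,  0.04963367]), 'grip_width': 0.09386325568031044} 0.0188
scene [[495.08225736   0.         329.25785654]
 [  0.         495.08225736 205.84588381]
 [  0.           0.           1.        ]] [[ 0.54506414 -0.61873993  0.56574373 -0.09350502]
 [-0.8383863  -0.39930102  0.37103518 -0.45130736]
 [-0.00367223 -0.67654977 -0.73638775  1.01610651]
 [ 0.          0.          0.          1.        ]]
side [[390.93603373   0.         313.05733329]
 [  0.         390.93603373 198.76113608]
 [  0.           0.           1.        ]] [[ 0.89354553 -0.30906109  0.32566489  0.2425341 ]
 [-0.44895438 -0.60853748  0.6543104  -0.67754911]
 [-0.00404259 -0.73086481 -0.68251028  0.8166465 ]
 [ 0.          0.          0.          1.        ]]
wrist [[309.70691629   0.         319.56015575]
 [  0.         309.70691629 195.40797928]
 [  0.           0.           1.        ]] [[ 3.78851948e-01  8.98179579e-01  2.23035077e-01  1.43036929e-01]
 [ 9.25456765e-01 -3.67427727e-01 -9.23398159e-02  5.35469346e-01]
 [-9.88465785e-04  2.41392440e-01 -9.70427078e-01  3.84194601e-01]
 [ 0.00000000e+00  0.00000000e+00  0.00000000e+00  1.00000000e+00]]
```

View pics/scene0.png

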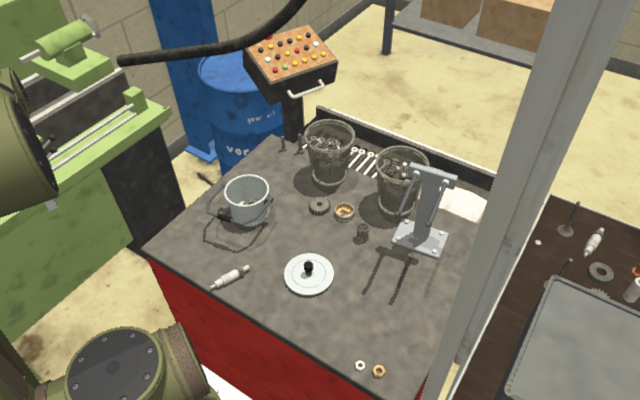

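View pics/side0.png

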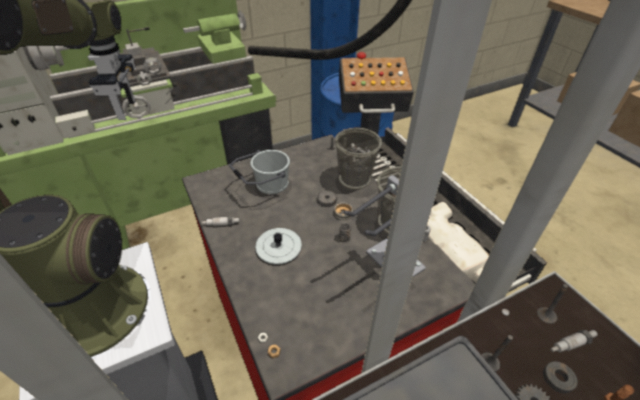

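View pics/wrist0.png

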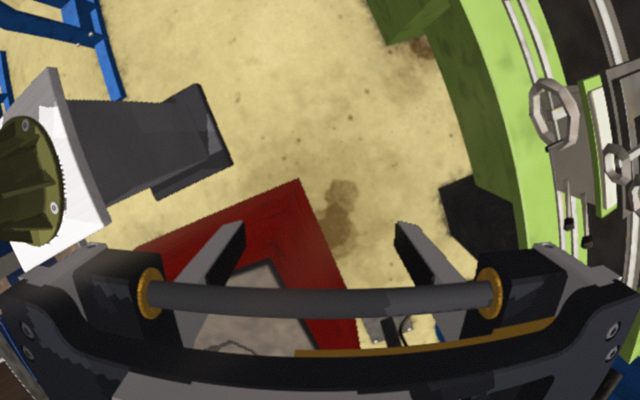

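The scene view shows the pail at about (247,200) with its bail lying down-left, the lid at (309,273) with its knob at (308,267), the rack at (425,220), the gear at (319,205), the core plug at (344,211) and the spring at (362,232). Next I'll zoom in and use the depth.

```bash
cat > h.py <<'E'
import numpy as np,cv2
def load(n): 
    z=np.load(f"pics/{n}.npz"); return z["p"],z["d"],z["K"],z["E"]
def cloud(d,K,E):
    v,u=np.indices(d.shape); P=np.stack([(u-K[0,2])/K[0,0]*d,(v-K[1,2])/K[1,1]*d,d],-1)
    return P@E[:3,:3].T+E[:3,3]
def ray(u,v,K,E,z):
    r=E[:3,:3]@np.array([(u-K[0,2])/K[0,0],(v-K[1,2])/K[1,1],1]); o=E[:3,3]
    return o+r*(z-o[2])/r[2]
def proj(X,K,E):
    c=(np.asarray(X)-E[:3,3])@E[:3,:3]; return c[...,:2]/c[...,2:]*K[0,0]+K[:2,2]
E
python3 - <<'E'
from h import *
p,d,K,E=load("scene0")
P=cloud(d,K,E)
for u,v in [(309,285),(308,267),(247,200),(319,205),(344,211),(362,232),(400,290),(208,215),(330,300),(440,175),(420,240)]:
    print(u,v,p[v,u],P[v,u].round(3))
cv2.imwrite("pics/z1.png",cv2.resize(p[150:300,180:380,::-1],None,fx=4,fy=4,interpolation=cv2.INTER_CUBIC))
cv2.imwrite("pics/z2.png",cv2.resize(p[140:310,340:500,::-1],None,fx=3.5,fy=3.5,interpolation=cv2.INTER_CUBIC))
E
```

```text
309 285 [243 246 239] [ 0.435 -0.045  0.012]
308 267 [54 53 51] [ 0.454 -0.031  0.053]
247 200 [132 126 113] [0.562 0.248 0.028]
319 205 [85 81 73] [0.672 0.085 0.003]
344 211 [108  93  74] [0.69  0.014 0.005]
362 232 [78 76 69] [ 0.626 -0.079  0.04 ]
400 290 [126 122 110] [ 0.548 -0.233  0.001]
208 215 [137 130 117] [0.476 0.318 0.004]
330 300 [139 131 119] [ 0.432 -0.107  0.003]
440 175 [159 157 154] [ 0.702 -0.223  0.255]
420 240 [101 101  98] [ 0.703 -0.208  0.013]
```

View pics/z1.png

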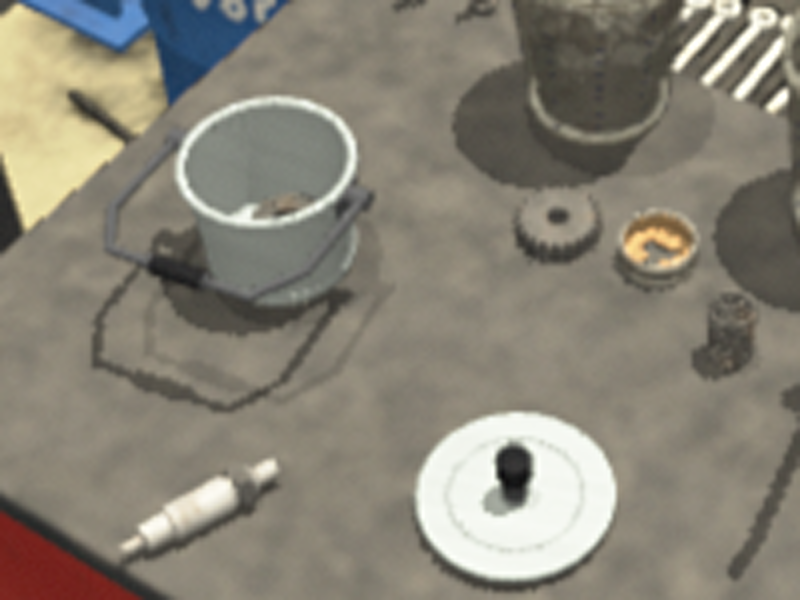

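View pics/z2.png

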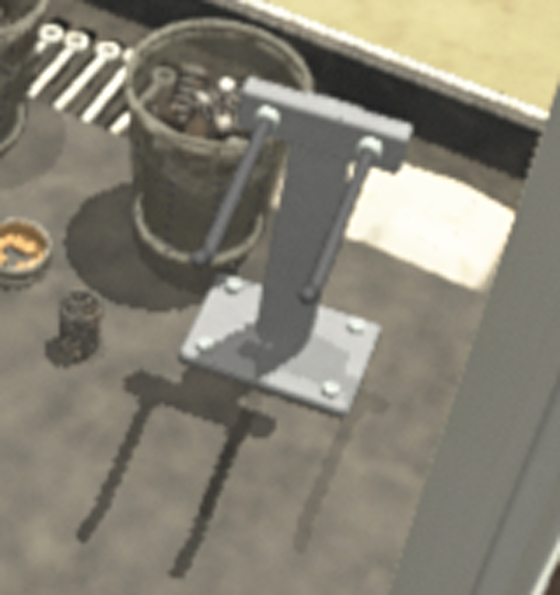

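In the 4x crop the grip sleeve is at scene pixel (224,217), with hinges near (224.5,184.5) and (270.5,200). The prong tips are at (398,213) and (428,224). Now measuring these.

```bash
cat > m1.py <<'E'
from h import *
from scipy.optimize import least_squares
def circ(Q):
    r=least_squares(lambda t:np.hypot(Q[:,0]-t[0],Q[:,1]-t[1])-t[2],[*Q.mean(0)[:2],.06],loss='soft_l1',f_scale=.002); return r.x,np.sqrt(np.mean(r.fun**2))
for n in ["scene0","side0"]:
    p,d,K,E=load(n); P=cloud(d,K,E)
    hsv=cv2.cvtColor(p,cv2.COLOR_RGB2HSV)
    # lid: bright blob near (0.45,-0.03)
    m=(np.hypot(P[...,0]-.45,P[...,1]+.03)<.09)&(p.min(-1)>185)&(d>0)
    c=max(cv2.findContours(m.astype(np.uint8),0,1)[0],key=cv2.contourArea)
    c=cv2.convexHull(c)[:,0]
    Q=np.array([ray(u,v,K,E,.0105) for u,v in c]); print(n,"lid",circ(Q))
    # pail rim via depth
    m=(np.hypot(P[...,0]-.56,P[...,1]-.25)<.12)&(P[...,2]>.083)&(P[...,2]<.097)&(d>0)
    Q=P[m]; print("rim",len(Q),circ(Q))
    k=(np.hypot(P[...,0]-.46,P[...,1]+.03)<.05)&(P[...,2]>.03)&(P[...,2]<.06)&(d>0)&(p.max(-1)<90)
    print("knob",P[k].mean(0),P[k].max(0),P[k].min(0))
    k=(np.hypot(P[...,0]-.56,P[...,1]-.25)<.19)&(P[...,2]>.06)&(P[...,2]<.1)&(d>0)&(p.max(-1)<70)
    v,u=np.nonzero(k);print("sleeve",len(u),u.mean(),v.mean(),np.median(P[k],0), ray(u.mean(),v.mean(),K,E,.081) if len(u) else 0)
    k=(np.hypot(P[...,0]-.68,P[...,1]+.2)<.2)&(P[...,2]>.215)&(P[...,2]<.27)&(d>0)
    Q=P[k]; print("rack",len(Q)); np.save(f"pics/rack_{n}.npy",Q)
p,d,K,E=load("scene0")
for u,v,z in [(398,213.4,.236),(428.3,224,.236),(416.6,173.7,.252),(445.7,182.9,.252),(224,217.3,.081),(224.5,184.5,.081),(270.5,200,.081),(207.5,212,.081),(243.7,224.2,.081)]: print(u,v,ray(u,v,K,E,z).round(4))
E
python3 m1.py
python3 - <<'E'
from h import *
p,d,K,E=load("side0")
cv2.imwrite("pics/z3.png",cv2.resize(p[140:300,180:400,::-1],None,fx=3.6,fy=3.6,interpolation=cv2.INTER_CUBIC))
E
```

```text
scene0 lid (array([ 0.46452391, -0.02327623,  0.06076707]), np.float64(0.00034175103871778625))
rim 535 (array([0.54562133, 0.22776539, 0.05798014]), np.float64(0.01395206886785252))
knob [ 0.4579651  -0.02728707  0.04707483] [ 0.46975008 -0.01665708  0.05415804] [ 0.45061657 -0.03696226  0.03036665]
sleeve 59 230.59322033898306 215.54237288135593 [0.43790052 0.20219616 0.09749607] [0.46213472 0.21083578 0.081     ]
rack 1143
side0 lid (array([ 0.46284092, -0.0233372 ,  0.05845451]), np.float64(0.00027924046935894715))
rim 389 (array([0.54496636, 0.22705196, 0.05888835]), np.float64(0.015201232820756833))
knob [ 0.45982155 -0.03113623  0.04693766] [ 0.46952071 -0.01858531  0.05391953] [ 0.45169561 -0.03895285  0.03417191]
sleeve 66 246.75757575757575 166.21212121212122 [0.46595307 0.2253928  0.09209524] [0.47929987 0.24781282 0.081     ]
rack 558
398 213.4 [ 0.5663 -0.1918  0.236 ]
428.3 224 [ 0.5741 -0.2581  0.236 ]
416.6 173.7 [ 0.6805 -0.1767  0.252 ]
445.7 182.9 [ 0.6887 -0.2431  0.252 ]
224 217.3 [0.4486 0.2209 0.081 ]
224.5 184.5 [0.538  0.2974 0.081 ]
270.5 200 [0.5595 0.1592 0.081 ]
207.5 212 [0.4395 0.268  0.081 ]
243.7 224.2 [0.4579 0.1646 0.081 ]
```

View pics/z3.png

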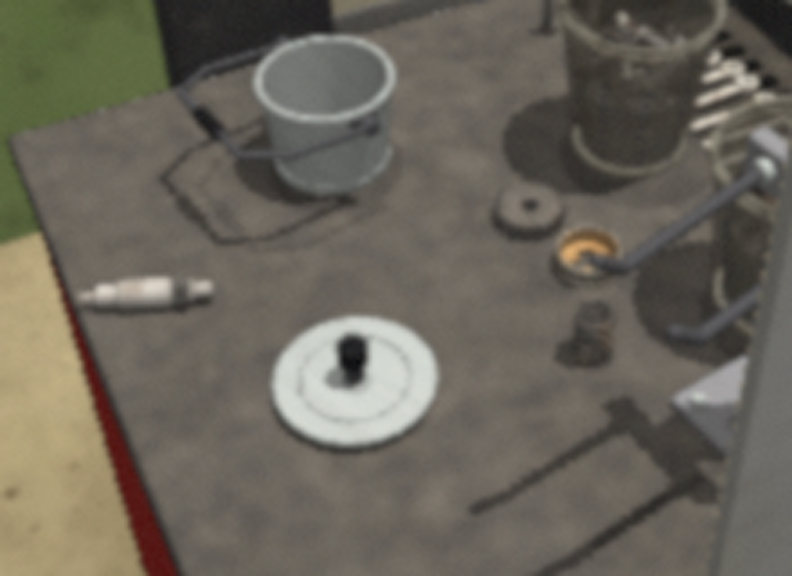

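```bash
cat > m2.py <<'E'
from h import *
from m1 import circ
from scipy.spatial.transform import Rotation as R
import io
def tri(a,b):
    A=[];y=[]
    for (u,v,n) in (a,b):
        p,d,K,E=load(n); r=E[:3,:3]@np.array([(u-K[0,2])/K[0,0],(v-K[1,2])/K[1,1],1]);r/=np.linalg.norm(r)
        M=np.eye(3)-np.outer(r,r);A.append(M);y.append(M@E[:3,3])
    x,res,_,_=np.linalg.lstsq(np.vstack(A),np.hstack(y),rcond=None);return x,np.sqrt(res)
if __name__=="__main__":
    print("sleeve",tri((224,217.3,"scene0"),(237.5,173.9,"side0")))
    print("tipL", tri((398,213.4,"scene0"),(180+608/3.6,140+265/3.6,"side0")))
    print("tipR", tri((428.3,224,"scene0"),(180+677/3.6,140+332/3.6,"side0")))
    for n in ["scene0","side0"]:
        p,d,K,E=load(n);P=cloud(d,K,E)
        m=(np.hypot(P[...,0]-.549,P[...,1]-.228)<.068)&(np.hypot(P[...,0]-.549,P[...,1]-.228)>.045)&(P[...,2]>.086)&(P[...,2]<.094)&(d>0)&(p.min(-1)>140)
        print("rim",m.sum(),circ(P[m]))
        m=(np.hypot(P[...,0]-.549,P[...,1]-.228)<.075)&(p.min(-1)>165)&(d>0)
        v,u=np.nonzero(m); print(u.min(),u.max(),v.min(),v.max())
    Rt=R.from_euler('xyz',[-1.58745403,  1.56963314, -1.97627547]).as_matrix(); print(Rt)
    Q=np.load("pics/rack_scene0.npy"); 
    for lo,hi in ((.215,.245),(.245,.27)):
        q=Q[(Q[:,2]>lo)&(Q[:,2]<hi)]; print(len(q),q.min(0),q.max(0))
E
python3 m2.py | grep -v "^lid" | tail -12
```

```text
sleeve (array([0.43968882, 0.21026703, 0.09446   ]), array([0.00156135]))
tipL (array([ 0.5694426 , -0.19069266,  0.2311583 ]), array([0.00110755]))
tipR (array([ 0.5728793 , -0.25853352,  0.23725428]), array([0.00022746]))
rim 248 (array([0.54763181, 0.22844934, 0.05608368]), np.float64(0.0021848606324504434))
224 268 174 206
rim 134 (array([0.54814283, 0.22798093, 0.05604081]), np.float64(0.0019775485061616937))
251 288 158 172
[[-4.58829509e-04  3.79097824e-01  9.25356488e-01]
 [-1.06886781e-03  9.25355871e-01 -3.79098101e-01]
 [-9.99999323e-01 -1.16302516e-03 -1.93751200e-05]]
672 [ 0.5549635  -0.26137703  0.21576302] [ 0.73366793 -0.15058712  0.24498932]
471 [ 0.65936193 -0.25933941  0.24507293] [ 0.72178356 -0.15006229  0.26127142]
```

Pail centre is (0.548, 0.228) with yaw about 9°. The sleeve is at (0.440, 0.210, 0.0945), 110 mm from the hinge as it should be. The lid is at (0.4637, -0.0233) and the rack seat is about (0.596, -0.222) with yaw about 7°. First I move over the lid.

jog_arm:
  rows: [0.016,-0.0333,0,0,0,-3.67,0,0.016,-0.0333,0,0,0,-3.67,0,0.016,-0.0333,0,0,0,-3.67,0,0.016,-0.0333,0,0,0,-3.67,0,0.016,-0.0333,0,0,0,-3.67,0,0.016,-0.0333,0,0,0,-3.67,0,0.016,-0.0333,0,0,0,-3.67,0,0.016,-0.0333,0,0,0,-3.67,0]
  squeeze: 20

```text
time_s: 0.82
ee_pos: [0.3367, 0.2408, 0.2054]
eef_rot: [1.155, 1.571, 0.251]
force: [1.7, 0.6, 0.4]
grip_width: 0.0941
```

jog_arm:
  rows: [0.016,-0.0333,0,0,0,-3.67,0,0.016,-0.0333,0,0,0,-3.67,0,0.016,-0.0333,0,0,0,-3.67,0,0.016,-0.0333,0,0,0,-3.67,0,0.016,-0.0333,0,0,0,-3.67,0,0.016,-0.0333,0,0,0,-3.67,0,0.016,-0.0333,0,0,0,-3.67,0,0.016,-0.0333,0,0,0,-3.67,0]

```text
time_s: 1.48
ee_pos: [0.4649, -0.0258, 0.2054]
eef_rot: [1.4, 1.571, -0.017]
force: [-0.0, -0.1, 1.1]
grip_width: 0.0944
```

jog_arm:
  rows: [0,0,-0.04,0,0,0,0,0,0,-0.04,0,0,0,0,0,0,0,0,0,0,0]

```text
time_s: 1.73
ee_pos: [0.4612, -0.024, 0.1194]
eef_rot: [-1.856, 1.561, 3.012]
force: [-1.2, 1.3, -1.7]
grip_width: 0.0943
```

```bash
cat > look.py <<'E'
import sys
from station import ctrl
import cv2,numpy as np
from scipy.spatial.transform import Rotation as R
def snap(tag,names):
    for n in names:
        m=ctrl.camera_model(n); p,d=ctrl.camera(n)
        cv2.imwrite(f"pics/{n}{tag}.png",p[:,:,::-1]); np.savez(f"pics/{n}{tag}.npz",p=p,d=d,K=m["K"],E=m["extrinsics"])
    o=ctrl.get_obs(); M=R.from_euler('xyz',o["eef_rot"]).as_matrix()
    print(o["time_s"],o["ee_pos"].round(4),"x",M[:,0].round(3),"jawyaw",np.degrees(np.arctan2(M[1,1],M[0,1])).round(2),o["force"].round(2),o["grip_width"].round(4))
snap(sys.argv[1],sys.argv[2:])
E
python3 look.py 1 wrist
```

```text
Traceback (most recent call last):
  File "look.py", line 11, in <module>
    snap(sys.argv[1],sys.argv[2:])
    ~~~~^^^^^^^^^^^^^^^^^^^^^^^^^^
  File "look.py", line 10, in snap
    print(o["time_s"],o["ee_pos"].round(4),"x",M[:,0].round(3),"jawyaw",np.degrees(np.arctan2(M[1,1],M[0,1])).round(2),o["force"].round(2),o["grip_width"].round(4))
                                                                                                                                           ^^^^^^^^^^^^^^^^^^^^^
AttributeError: 'float' object has no attribute 'round'
```

View pics/wrist1.png

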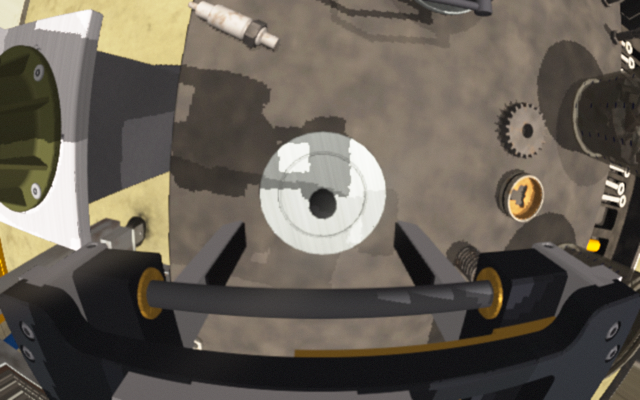

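The wrist view shows the lid at (322,192) and the knob top at (322,204), between the fingers. I'll check by casting the ray.

```bash
sed -i 's/o\["grip_width"\].round(4)/round(o["grip_width"],4)/' look.py
cat >> h.py <<'E'
def fray(u,v,K,E,z):
    a=np.array([u-K[0,2],v-K[1,2]]);r=np.hypot(*a);t=r/K[0,0]
    D=E[:3,:3]@np.array([*(a/max(r,1e-9)*np.sin(t)),np.cos(t)]);o=E[:3,3]
    return o+D*(z-o[2])/D[2]
def fproj(X,K,E):
    c=(np.asarray(X)-E[:3,3])@E[:3,:3]; r=np.linalg.norm(c[:2]);t=np.arctan2(r,c[2]);return K[0,0]*t*c[:2]/r+K[:2,2]
E
python3 - <<'E'
from h import *
from station import ctrl
from scipy.spatial.transform import Rotation as R
p,d,K,E=load("wrist1")
m=(p.max(-1)<75);m[:170]=0;m[230:]=0;m[:,:300]=0;m[:,345:]=0
n,l,s,c=cv2.connectedComponentsWithStats(m.astype(np.uint8));print(s[1:],c[1:])
print(fray(322,204,K,E,.045), fray(322.5,192.5,K,E,.012))
o=ctrl.get_obs();M=R.from_euler('xyz',o["eef_rot"]).as_matrix();print(o["ee_pos"],M.round(3),np.degrees(np.arctan2(M[1,1],M[0,1])))
print(fproj(o["ee_pos"],K,E))
E
```

```text
[[310 188  25  30 591]] [[321.95262267 202.76480541]]
[ 0.46180225 -0.0242986   0.045     ] [ 0.46181071 -0.02202821  0.012     ]
[ 0.46269838 -0.02379354  0.12319969] [[-0.007  0.988  0.156]
 [ 0.001  0.156 -0.988]
 [-1.    -0.006 -0.002]] 8.985113650478922
[323.14377954 237.61158444]
```

jog_arm:
  rows: [0,0,-0.03,0,0,0,0,0,0,-0.03,0,0,0,0,0,0,-0.025,0,0,0,0,-0.001,0,-0.012,0,0,0,0,0,0,-0.006,0,0,0,0,0,0,0,0,0,0,0.5,0,0,0,0,0,0,1,0,0,0,0,0,0,1]

```text
time_s: 2.45
ee_pos: [0.4646, -0.0238, 0.0242]
eef_rot: [1.28, 1.568, -0.133]
force: [0.1, -0.4, -0.8]
grip_width: 0.0772
```

jog_arm:
  rows: [0,0,0,0,0,0,1,0,0,0,0,0,0,1,0,0,0,0,0,0,1,0,0,0,0,0,0,1]

```text
time_s: 2.78
ee_pos: [0.4636, -0.0239, 0.0227]
eef_rot: [1.332, 1.57, -0.082]
force: [-0.4, -0.5, -0.2]
grip_width: 0.0502
```

jog_arm:
  rows: [0,0,0,0,0,0,1,0,0,0,0,0,0,1,0,0,0,0,0,0,1,0,0,0,0,0,0,1,0,0,0,0,0,0,1,0,0,0,0,0,0,1]

```text
time_s: 3.28
ee_pos: [0.4634, -0.0239, 0.0224]
eef_rot: [-1.88, 1.571, 2.99]
force: [0.3, -0.6, -1.0]
grip_width: 0.0235
```

jog_arm:
  rows: [0,0,0.02,0,0,0,1,0,0,0.035,0,0,0,1,0,0,0.035,0,0,0,1,0,0,0.035,0,0,0,1,0.004,0.014,0.005,0,0,0,1,0,0,0,0,0,0,1]

```text
time_s: 3.78
ee_pos: [0.4687, -0.0089, 0.1547]
eef_rot: [1.398, 1.566, -0.015]
force: [-0.1, -0.6, -2.4]
grip_width: 0.0236
```

jog_arm:
  rows: [0.0095,0.028,0,0,0,0,1,0.0095,0.028,0,0,0,0,1,0.0095,0.028,0,0,0,0,1,0.0095,0.028,0,0,0,0,1,0.0095,0.028,0,0,0,0,1,0.0095,0.028,0,0,0,0,1,0.0095,0.028,0,0,0,0,1,0.0095,0.028,0,0,0,0,1]

```text
time_s: 4.45
ee_pos: [0.5432, 0.2151, 0.1507]
eef_rot: [-1.356, 1.568, -2.769]
force: [-0.1, -1.0, -2.2]
grip_width: 0.024
```

jog_arm:
  rows: [0.0035,0.014,0,0,0,0,1,0,0,0,0,0,0,1,0,0,0,0,0,0,1,0,0,0,0,0,0,1]

```text
time_s: 4.78
ee_pos: [0.5465, 0.2272, 0.1514]
eef_rot: [-1.284, 1.569, -2.698]
force: [0.4, -0.3, -0.8]
grip_width: 0.0234
```

```bash
python3 look.py 2 scene side wrist; python3 - <<'E'
from h import *
p=load("scene2")[0];q=load("side2")[0];w=load("wrist2")[0]
a=cv2.resize(p[120:270,170:330],(400,375),interpolation=cv2.INTER_CUBIC);b=cv2.resize(q[90:240,200:360],(400,375),interpolation=cv2.INTER_CUBIC)
cv2.imwrite("pics/c2.png",np.hstack([a,b])[:,:,::-1])
E
```

```text
4.9333 [0.547  0.2272 0.1523] x [-0. -0. -1.] jawyaw 8.95 [ 0.26 -0.51 -0.9 ] 0.0234
```

View pics/c2.png

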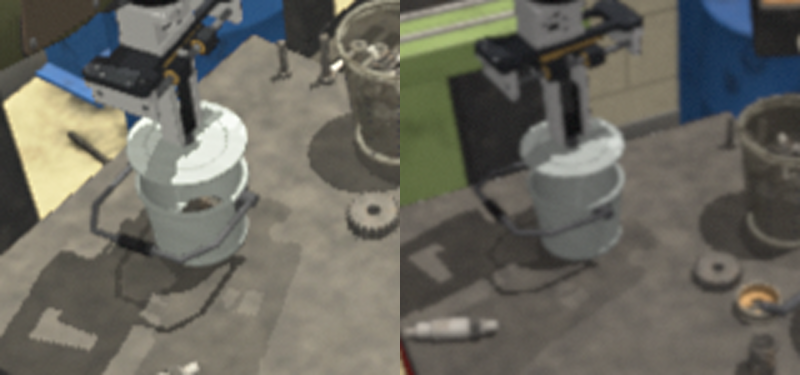

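View pics/wrist2.png

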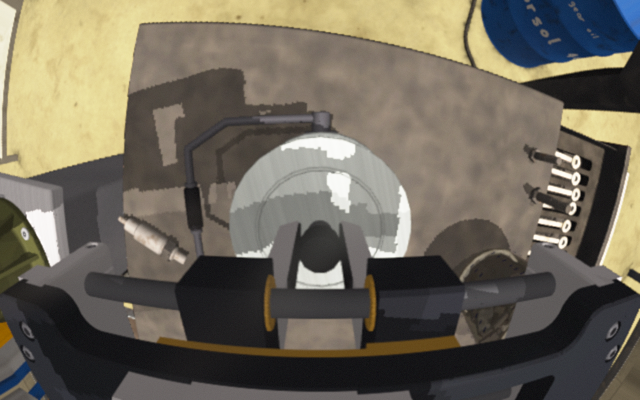

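The lid hangs level above the pail, centred by eye at scene (245,180). Lowering it with a small correction.

jog_arm:
  rows: [0.001,0.001,-0.012,0,0,0,1,0,0,-0.013,0,0,0,1,0,0,-0.012,0,0,0,1,0,0,0,0,0,0,1,0,0,0,0,0,0,1]

```text
time_s: 5.35
ee_pos: [0.5477, 0.2288, 0.1146]
eef_rot: [-1.385, 1.569, -2.799]
force: [0.3, 0.8, -0.6]
grip_width: 0.0232
```

jog_arm:
  rows: [0,0,-0.003,0,0,0,1,0,0,-0.003,0,0,0,1,0,0,0,0,0,0,1,0,0,0,0,0,0,1]

```text
time_s: 5.68
ee_pos: [0.548, 0.2292, 0.1096]
eef_rot: [1.799, 1.571, 0.385]
force: [0.2, 0.4, -1.3]
grip_width: 0.0235
```

jog_arm:
  rows: [0,0,-0.003,0,0,0,1,0,0,-0.002,0,0,0,1,0,0,0,0,0,0,1,0,0,0,0,0,0,1]

```text
time_s: 6.02
ee_pos: [0.5481, 0.2292, 0.1046]
eef_rot: [1.77, 1.57, 0.356]
force: [0.7, 0.2, 0.9]
grip_width: 0.0235
```

jog_arm:
  rows: [0,0,-0.001,0,0,0,1,0,0,0,0,0,0,1,0,0,0,0,0,0,1]

```text
time_s: 6.27
ee_pos: [0.5482, 0.2292, 0.1045]
eef_rot: [1.733, 1.57, 0.32]
force: [-3.6, -2.1, 9.2]
grip_width: 0.0237
```

```bash
python3 look.py 3 scene side; python3 - <<'E'
from h import *
p=load("scene3")[0];q=load("side3")[0]
a=cv2.resize(p[140:250,190:300],(400,400),interpolation=cv2.INTER_CUBIC);b=cv2.resize(q[110:220,210:320],(400,400),interpolation=cv2.INTER_CUBIC)
cv2.imwrite("pics/c3.png",np.hstack([a,b])[:,:,::-1])
E
```

```text
6.3667 [0.5482 0.2292 0.1045] x [ 0.001  0.    -1.   ] jawyaw 9.01 [-3.19 -1.55  9.06] 0.0237
```

View pics/c3.png

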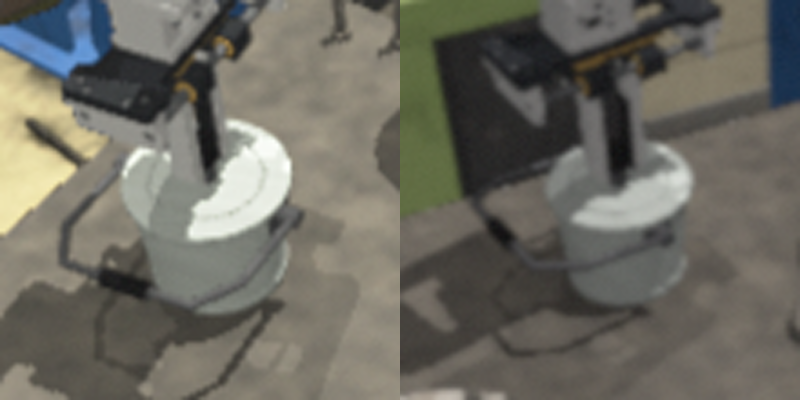

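The lid shows flat on the rim, and the TCP height of 0.1045 matches the predicted seated 0.1044. Releasing.

jog_arm:
  rows: [0,0,0.0005,0,0,0,0.4,0,0,0,0,0,0,0.4,0,0,0,0,0,0,0.4,0,0,0,0,0,0,0.4,0,0,0,0,0,0,0.4,0,0,0,0,0,0,0.4]

```text
time_s: 6.87
ee_pos: [0.5479, 0.2291, 0.1038]
eef_rot: [-1.51, 1.571, -2.923]
force: [-0.5, -0.4, 1.1]
grip_width: 0.0558
```

jog_arm:
  rows: [0,0,0.015,0,0,0,0.4,0,0,0.03,0,0,0,0.4,0,0,0.03,0,0,0,0.4,-0.025,-0.004,0.015,0,0,0,0.5,-0.04,-0.0065,0,0,0,0,0.5,-0.04,-0.0065,0,0,0,0,0.5,-0.03,-0.005,0,0,0,0,0.5,0,0,0,0,0,0,0.5]

```text
time_s: 7.53
ee_pos: [0.4091, 0.2066, 0.1942]
eef_rot: [-1.673, 1.57, -3.086]
force: [0.1, 0.5, 0.7]
grip_width: 0.0472
```

```bash
python3 look.py 4 scene side wrist; python3 - <<'E'
from h import *
p=load("scene4")[0];q=load("side4")[0]
a=cv2.resize(p[140:250,190:300],(400,400),interpolation=cv2.INTER_CUBIC);b=cv2.resize(q[110:220,210:320],(400,400),interpolation=cv2.INTER_CUBIC)
cv2.imwrite("pics/c4.png",np.hstack([a,b])[:,:,::-1])
E
```

```text
7.6833 [0.4135 0.2073 0.1944] x [ 0.001  0.    -1.   ] jawyaw 9.01 [-0.09 -0.03  0.01] 0.0474
```

View pics/c4.png

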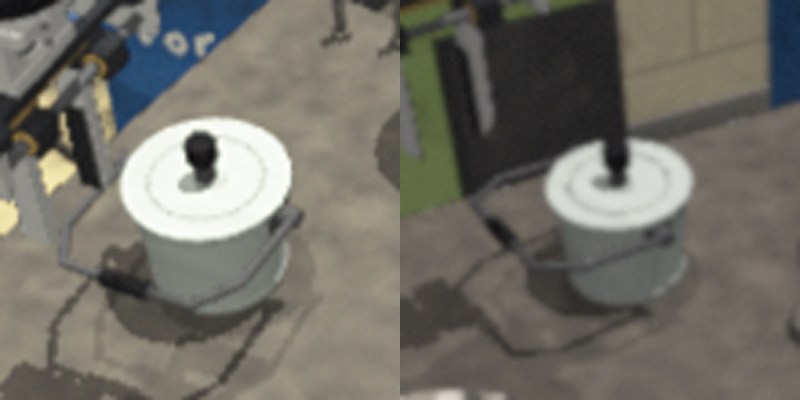

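View pics/wrist4.png

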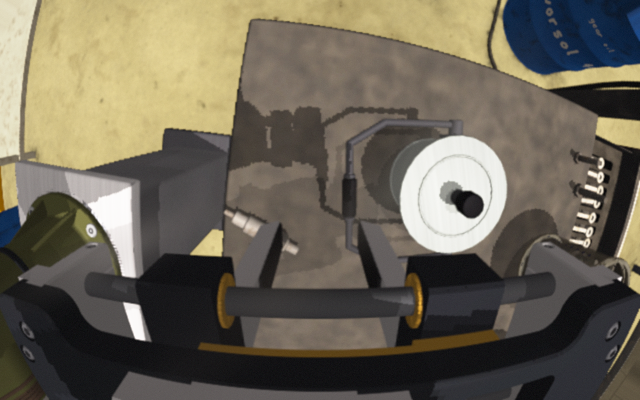

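The lid looks flat on the pail in both views. The sleeve is at wrist pixel (349,197). Measuring the lid and the sleeve.

```bash
python3 - <<'E' | grep -v -e rack -e 0:
from h import *
from m1 import circ
import m2
print("=====")
for n in ["scene4","side4"]:
    p,d,K,E=load(n);P=cloud(d,K,E)
    m=(np.hypot(P[...,0]-.548,P[...,1]-.229)<.08)&(P[...,2]>.088)&(P[...,2]<.1)&(p.min(-1)>140)
    q=P[m]; A=np.c_[q[:,:2]-[.548,.229],np.ones(len(q))]; print(n,m.sum(),"plane",np.linalg.lstsq(A,q[:,2],rcond=None)[0])
    c=max(cv2.findContours(m.astype(np.uint8),0,1)[0],key=cv2.contourArea); c=cv2.convexHull(c)[:,0]
    print("lid",circ(np.array([ray(u,v,K,E,.0935) for u,v in c])))
print("sleeve tri",m2.tri((223.6,217.6,"scene4"),(237.8,173.8,"side4")))
p,d,K,E=load("wrist4")
print("sleeve wrist",fray(349,197,K,E,.0945),fray(349,197,K,E,.081), "ends",fray(349,179,K,E,.09),fray(349,215,K,E,.09), "lid",fray(453.5,193,K,E,.0935))
m=(p.max(-1)<60);m[:170]=0;m[225:]=0;m[:,:335]=0;m[:,362:]=0
n,l,s,c=cv2.connectedComponentsWithStats(m.astype(np.uint8));print(s[1:],c[1:])
E
```

```text
scene0 lid (array([ 0.46452391, -0.02327623,  0.06076707]), np.float64(0.00034175103871778625))
rim 535 (array([0.54562133, 0.22776539, 0.05798014]), np.float64(0.01395206886785252))
knob [ 0.4579651  -0.02728707  0.04707483] [ 0.46975008 -0.01665708  0.05415804] [ 0.45061657 -0.03696226  0.03036665]
sleeve 59 230.59322033898306 215.54237288135593 [0.43790052 0.20219616 0.09749607] [0.46213472 0.21083578 0.081     ]
side0 lid (array([ 0.46284092, -0.0233372 ,  0.05845451]), np.float64(0.00027924046935894715))
rim 389 (array([0.54496636, 0.22705196, 0.05888835]), np.float64(0.015201232820756833))
knob [ 0.45982155 -0.03113623  0.04693766] [ 0.46952071 -0.01858531  0.05391953] [ 0.45169561 -0.03895285  0.03417191]
sleeve 66 246.75757575757575 166.21212121212122 [0.46595307 0.2253928  0.09209524] [0.47929987 0.24781282 0.081     ]
398 213.4 [ 0.5663 -0.1918  0.236 ]
428.3 224 [ 0.5741 -0.2581  0.236 ]
416.6 173.7 [ 0.6805 -0.1767  0.252 ]
445.7 182.9 [ 0.6887 -0.2431  0.252 ]
224 217.3 [0.4486 0.2209 0.081 ]
224.5 184.5 [0.538  0.2974 0.081 ]
270.5 200 [0.5595 0.1592 0.081 ]
207.5 212 [0.4395 0.268  0.081 ]
243.7 224.2 [0.4579 0.1646 0.081 ]
=====
scene4 1064 plane [0.002027   0.0007787  0.09664037]
lid (array([0.54977638, 0.22931858, 0.06195887]), np.float64(0.0008964630132450263))
side4 679 plane [-0.00013512 -0.00034425  0.0964828 ]
lid (array([0.54893323, 0.22968032, 0.06132206]), np.float64(0.0007244010680867572))
sleeve tri (array([0.44088371, 0.21324579, 0.09139235]), array([0.00058271]))
sleeve wrist [0.43954013 0.21051721 0.0945    ] [0.44139683 0.20733176 0.081     ] ends [0.43705536 0.22656569 0.09      ] [0.44341975 0.19183896 0.09      ] lid [0.54329297 0.23082188 0.0935    ]
[[342 170  14  48 559]
 [335 213   1   1   1]
 [359 223   2   2   3]] [[348.3667263  195.99105546]
 [335.         213.        ]
 [359.33333333 223.66666667]]
```

Lid plane slope is under 0.003 and its centre is (0.549, 0.2295), so it is seated. The sleeve is at (0.440, 0.211, 0.093). Going to the sleeve with the jaws part closed.

jog_arm:
  rows: [0.0265,0.0037,0,0,0,0,0.6,0,0,-0.01,0,0,0,0.6,0,0,-0.02,0,0,0,0.6,0,0,-0.02,0,0,0,0.6,0,0,-0.02,0,0,0,0.6,0,0,0,0,0,0,0.6,0,0,0,0,0,0,0.6]

```text
time_s: 8.27
ee_pos: [0.4397, 0.2107, 0.1233]
eef_rot: [-1.359, 1.569, -2.773]
force: [0.2, -0.5, 0.3]
grip_width: 0.0374
```

```bash
python3 look.py 5 wrist
```

```text
8.3167 [0.4402 0.211  0.1244] x [-0. -0. -1.] jawyaw 8.99 [ 0.4  -0.79  0.73] 0.0374
```

View pics/wrist5.png

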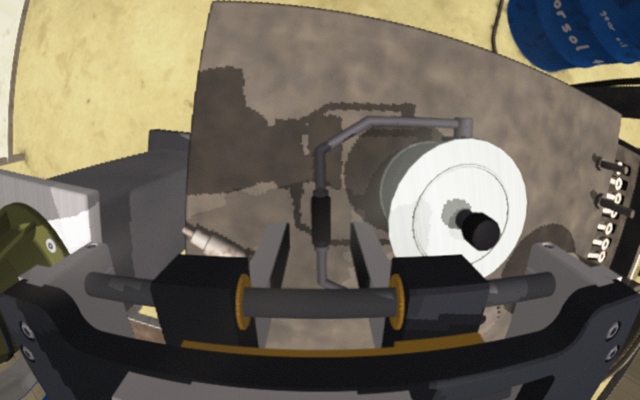

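The sleeve at (321,218) lies centred between the fingers, which are at about (272,·) and (369,·). Descend and close.

jog_arm:
  rows: [0,0,-0.015,0,0,0,0.6,0,0,-0.018,0,0,0,0.6,0,0,-0.017,0,0,0,0.6,0,0,0,0,0,0,0.6,0,0,0,0,0,0,1,0,0,0,0,0,0,1,0,0,0,0,0,0,1,0,0,0,0,0,0,1]
  squeeze: 30

```text
time_s: 8.98
ee_pos: [0.4401, 0.2111, 0.0751]
eef_rot: [1.775, 1.569, 0.361]
force: [2.7, 1.2, -1.1]
grip_width: 0.0141
```

jog_arm:
  rows: [0,0,0,0,0,0,1,0,0,0,0,0,0,1,0,0,0,0,0,0,1,0,0,0,0,0,0,1]

```text
time_s: 9.32
ee_pos: [0.4398, 0.2109, 0.0742]
eef_rot: [1.768, 1.57, 0.354]
force: [3.7, 0.3, -0.6]
grip_width: 0.0132
```

```bash
python3 look.py 6 wrist
```

```text
9.3667 [0.4397 0.2109 0.0741] x [ 0.001  0.    -1.   ] jawyaw 9.01 [ 2.74  1.03 -0.03] 0.0132
```

View pics/wrist6.png

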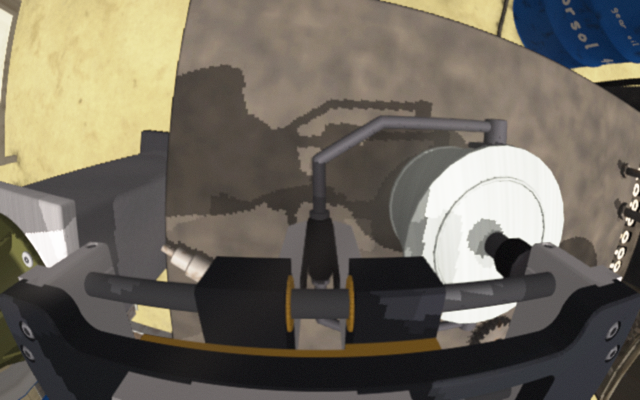

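Gripped, at 0.0132 m opening on the 14 mm sleeve. Working out the arc to upright.

```bash
python3 - <<'E'
import numpy as np
t=np.linspace(.11,1.571,11);e=np.array([.987,.158])
s=-.11*np.cos(t);z=.11*np.sin(t)
for a,b in zip(np.diff(s),np.diff(z)): print((e*a).round(4),b.round(4))
E
```

```text
[0.0029 0.0005] 0.0158
[0.0051 0.0008] 0.0152
[0.0073 0.0012] 0.0143
[0.0092 0.0015] 0.0131
[0.011  0.0018] 0.0116
[0.0125 0.002 ] 0.0098
[0.0138 0.0022] 0.0079
[0.0148 0.0024] 0.0057
[0.0155 0.0025] 0.0035
[0.0158 0.0025] 0.0012
```

jog_arm:
  rows: [0.0029,0.0005,0.0158,0,0,0,1,0.0051,0.0008,0.0152,0,0,0,1,0.0073,0.0012,0.0143,0,0,0,1,0,0,0,0,0,0,1,0,0,0,0,0,0,1]

```text
time_s: 9.78
ee_pos: [0.4544, 0.2134, 0.1194]
eef_rot: [-1.817, 1.57, 3.052]
force: [-4.4, 0.7, 1.8]
grip_width: 0.013
```

```bash
python3 look.py 7 scene; python3 - <<'E'
from h import *
p=load("scene7")[0]
cv2.imwrite("pics/c7.png",cv2.resize(p[120:260,170:330],None,fx=4,fy=4,interpolation=cv2.INTER_CUBIC)[:,:,::-1])
E
```

```text
9.8333 [0.4541 0.2133 0.1189] x [-0.001 -0.    -1.   ] jawyaw 9.01 [-4.66  0.52  2.56] 0.0128
```

View pics/c7.png

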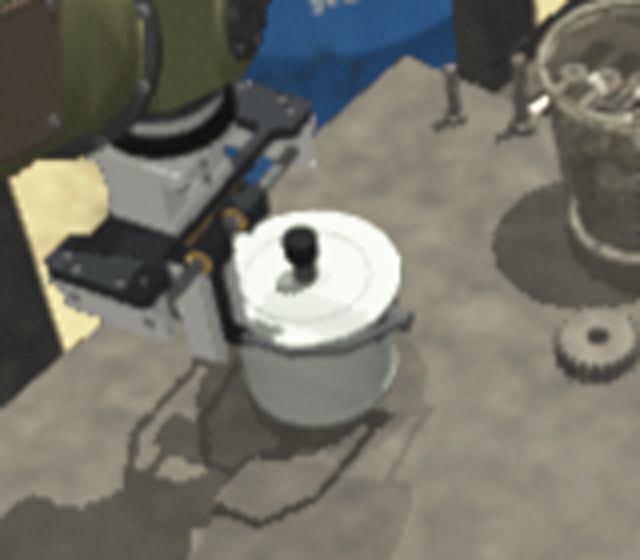

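The bail is rising and the lid is undisturbed. Continuing the arc.

jog_arm:
  rows: [0.0085,0.0014,0.0131,0,0,0,1,0.0105,0.0018,0.0116,0,0,0,1,0.0122,0.002,0.0098,0,0,0,1,0.0138,0.0022,0.0079,0,0,0,1,0,0,0,0,0,0,1,0,0,0,0,0,0,1]

```text
time_s: 10.33
ee_pos: [0.4998, 0.2209, 0.162]
eef_rot: [-3.02, 1.57, 1.849]
force: [-7.0, 0.4, 12.9]
grip_width: 0.0132
```

jog_arm:
  rows: [0.0148,0.0024,0.0057,0,0,0,1,0.0155,0.0025,0.0035,0,0,0,1,0.0158,0.0025,0.0012,0,0,0,1,0,0,0,0,0,0,1,0,0,0,0,0,0,1,0,0,0,0,0,0,1]

```text
time_s: 10.83
ee_pos: [0.5465, 0.2288, 0.1732]
eef_rot: [1.923, 1.567, 0.51]
force: [-0.9, 3.6, 15.1]
grip_width: 0.013
```

```bash
python3 look.py 8 scene side; python3 - <<'E'
from h import *
p=load("scene8")[0];q=load("side8")[0]
cv2.imwrite("pics/c8.png",np.hstack([cv2.resize(p[120:260,190:330],(400,400),interpolation=cv2.INTER_CUBIC),cv2.resize(q[80:220,210:350],(400,400),interpolation=cv2.INTER_CUBIC)])[:,:,::-1])
E
```

```text
10.9333 [0.5464 0.2288 0.1732] x [ 0.003  0.002 -1.   ] jawyaw 9.02 [-0.87  2.75 14.03] 0.0129
```

View pics/c8.png

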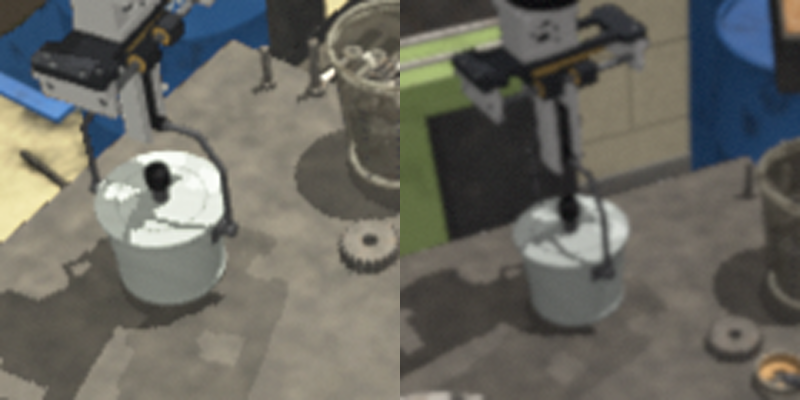

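The bail is upright and the lid is on, with the gripper pressing down about 14 N. Lifting slowly now.

jog_arm:
  rows: [0,0,0.003,0,0,0,1,0,0,0.004,0,0,0,1,0,0,0.006,0,0,0,1,0,0,0.008,0,0,0,1,0,0,0.008,0,0,0,1,0,0,0.006,0,0,0,1,0,0,0,0,0,0,1,0,0,0,0,0,0,1]
  squeeze: 45

```text
time_s: 11.6
ee_pos: [0.546, 0.2281, 0.2073]
eef_rot: [1.68, 1.57, 0.267]
force: [0.3, -0.1, -7.2]
grip_width: 0.0129
```

```bash
python3 look.py 9 scene side; python3 - <<'E'
from h import *
p=load("scene9")[0];q=load("side9")[0]
cv2.imwrite("pics/c9.png",np.hstack([cv2.resize(p[120:260,190:330],(400,400),interpolation=cv2.INTER_CUBIC),cv2.resize(q[80:220,210:350],(400,400),interpolation=cv2.INTER_CUBIC)])[:,:,::-1])
E
```

```text
11.7 [0.5457 0.2281 0.2067] x [-0.001 -0.    -1.   ] jawyaw 9.0 [-0.45 -0.38 -7.16] 0.0129
```

View pics/c9.png

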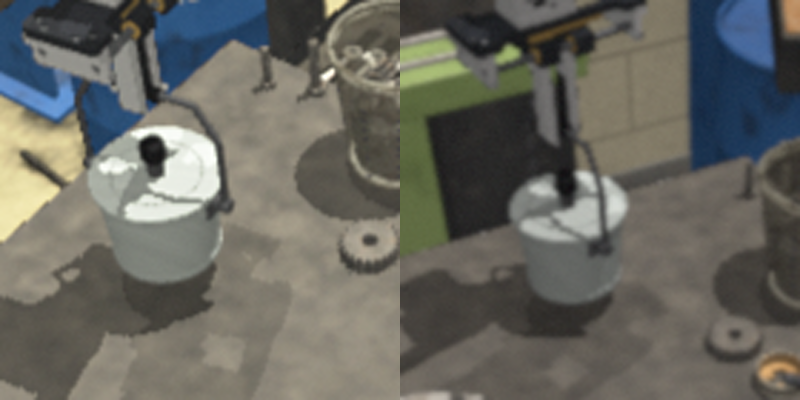

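Carried by the grip at about 7 N. I'll check the lid plane and height.

```bash
cat > lid.py <<'E'
from h import *
from scipy.optimize import least_squares
def lid(n,c,zr):
    p,d,K,E=load(n);P=cloud(d,K,E)
    m=(np.hypot(P[...,0]-c[0],P[...,1]-c[1])<.085)&(P[...,2]>zr[0])&(P[...,2]<zr[1])&(p.min(-1)>100)
    q=P[m]; 
    f=lambda t:t[0]*(q[:,0]-c[0])+t[1]*(q[:,1]-c[1])+t[2]-q[:,2]
    r=least_squares(f,[0,0,np.median(q[:,2])],loss='soft_l1',f_scale=.001)
    k=abs(r.fun)<.006; print(n,m.sum(),k.sum(),"slope/z",r.x.round(4),"ctr",(q[k].min(0)+q[k].max(0))[:2]/2, np.ptp(q[k],0).round(4))
if __name__=="__main__":
    import sys
    a=sys.argv; 
    for n in a[6:]: lid(n,(float(a[1]),float(a[2])),(float(a[3]),float(a[4])))
E
python3 lid.py .546 .228 .105 .15 x scene9 side9; python3 lid.py .546 .228 .07 .12 x scene8 side8
```

```text
scene9 1272 1131 slope/z [-0.0026  0.0061  0.1304] ctr [0.54602619 0.22739085] [0.123  0.1256 0.0119]
side9 682 654 slope/z [-0.0021  0.0033  0.1298] ctr [0.5467966 0.223936 ] [0.1221 0.1224 0.0117]
scene8 1258 1124 slope/z [0.0111 0.0106 0.0965] ctr [0.54601859 0.22373162] [0.1216 0.1352 0.0124]
side8 681 652 slope/z [0.0019 0.005  0.0966] ctr [0.54679107 0.22606302] [0.1196 0.1211 0.0105]
```

Level to about 0.006 rad, grip at TCP + 0.018. Raising, then carrying gently across to just in front of the prongs.

jog_arm:
  rows: [0,0,0.006,0,0,0,1,0,0,0.01,0,0,0,1,0,0,0.01,0,0,0,1,0,-0.003,0.008,0,0,0,1,0,-0.006,0.006,0,0,0,1,-0.0005,-0.01,0,0,0,0,1,-0.0005,-0.013,0,0,0,0,1,-0.0007,-0.016,0,0,0,-0.1,1]

```text
time_s: 12.37
ee_pos: [0.5439, 0.1789, 0.2466]
eef_rot: [-1.331, 1.57, -2.746]
force: [0.7, 0.9, -6.0]
grip_width: 0.0127
```

jog_arm:
  rows: [-0.0007,-0.016,0,0,0,-0.1,1,-0.0007,-0.016,0,0,0,-0.1,1,-0.0007,-0.016,0,0,0,-0.1,1,-0.0007,-0.016,0,0,0,-0.1,1,-0.0007,-0.016,0,0,0,-0.1,1,-0.0007,-0.016,0,0,0,-0.1,1,-0.0007,-0.016,0,0,0,-0.1,1,-0.0007,-0.016,0,0,0,-0.1,1]

```text
time_s: 13.03
ee_pos: [0.5379, 0.0501, 0.2466]
eef_rot: [-1.412, 1.57, -2.843]
force: [-0.7, 0.4, -7.4]
grip_width: 0.0127
```

jog_arm:
  rows: [-0.0007,-0.016,0,0,0,-0.1,1,-0.0007,-0.016,0,0,0,-0.1,1,-0.0007,-0.016,0,0,0,-0.1,1,-0.0007,-0.016,0,0,0,-0.1,1,-0.0007,-0.016,0,0,0,-0.1,1,-0.0007,-0.016,0,0,0,-0.1,1,-0.0007,-0.016,0,0,0,-0.1,1,-0.0007,-0.016,0,0,0,-0.1,1]

```text
time_s: 13.7
ee_pos: [0.5321, -0.0777, 0.2466]
eef_rot: [-1.638, 1.57, -3.082]
force: [-0.1, -0.6, -7.3]
grip_width: 0.0127
```

jog_arm:
  rows: [-0.001,-0.016,0,0,0,0,1,-0.001,-0.016,0,0,0,0,1,-0.001,-0.016,0,0,0,0,1,-0.001,-0.016,0,0,0,0,1,-0.001,-0.014,0,0,0,0,1,-0.001,-0.01,0,0,0,0,1,0,-0.006,0,0,0,0,1,0,-0.003,0,0,0,0,1]

```text
time_s: 14.37
ee_pos: [0.5267, -0.1737, 0.2469]
eef_rot: [-2.003, 1.57, 2.836]
force: [0.2, -0.4, -5.7]
grip_width: 0.0127
```

jog_arm:
  rows: [0,-0.005,0,0,0,0,1,0,-0.01,0,0,0,0,1,0,-0.013,0,0,0,0,1,0,-0.012,0,0,0,0,1,0,-0.009,0,0,0,0,1,0,-0.006,0,0,0,0,1,0,-0.002,0,0,0,0,1,0,0,0,0,0,0,1]

```text
time_s: 15.03
ee_pos: [0.5269, -0.2304, 0.2469]
eef_rot: [-2.165, 1.57, 2.674]
force: [0.5, 0.6, -6.7]
grip_width: 0.0127
```

```bash
python3 look.py 10 scene side wrist; python3 - <<'E'
from h import *
p=load("scene10")[0];q=load("side10")[0]
cv2.imwrite("pics/c10.png",np.hstack([cv2.resize(p[110:270,330:490],(400,400),interpolation=cv2.INTER_CUBIC),cv2.resize(q[110:270,270:430],(400,400),interpolation=cv2.INTER_CUBIC)])[:,:,::-1])
E
```

```text
15.1833 [ 0.527  -0.2295  0.2471] x [-0.  0. -1.] jawyaw 7.32 [ 0.57  0.41 -5.72] 0.013
```

View pics/c10.png

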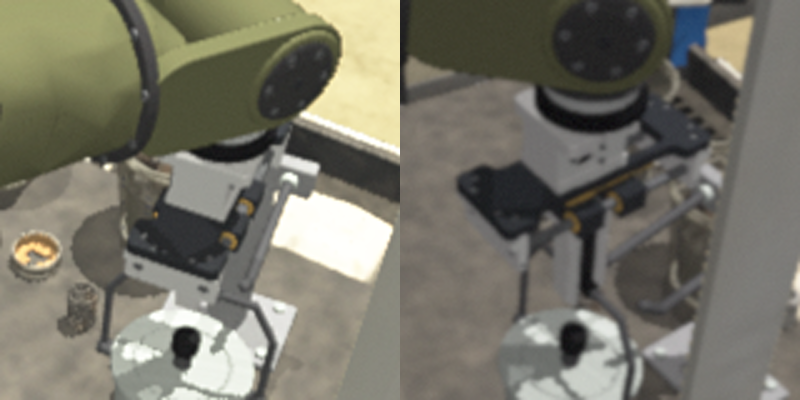

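View pics/wrist10.png

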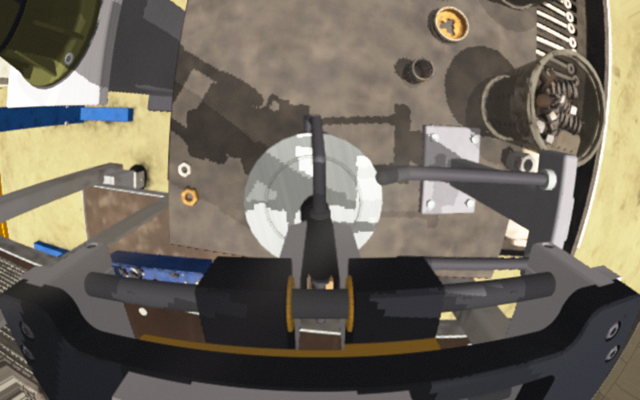

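The wrist view shows the pail level, and the left prong from its tip at (385,174) to the cross bar at (548,180). Casting those rays to check the rack.

```bash
python3 - <<'E'
from h import *
p,d,K,E=load("wrist10")
for u,v,z in [(382,174,.236),(385,174,.236),(548,180,.250),(400,174.5,.226),(316,118,.265),(316,118,.25),(320,213,.265)]: print(u,v,z,fray(u,v,K,E,z).round(4))
seat=np.array([.596,-.222,0]);a=np.radians(7.2);ex=np.array([np.cos(a),np.sin(a),0]);ey=np.array([-np.sin(a),np.cos(a),0])
T=fray(385,174,K,E,.236)-seat;print("tip in rack frame",T@ex,T@ey); T=fray(548,180,K,E,.25)-seat;print("end",T@ex,T@ey)
print("seat-70",seat-.07*ex)
E
```

```text
382 174 0.236 [ 0.5607 -0.1883  0.236 ]
385 174 0.236 [ 0.5626 -0.188   0.236 ]
548 180 0.25 [ 0.6827 -0.1717  0.25  ]
400 174.5 0.226 [ 0.5754 -0.1884  0.226 ]
316 118 0.265 [ 0.5154 -0.1594  0.265 ]
316 118 0.25 [ 0.5152 -0.1594  0.25  ]
320 213 0.265 [ 0.524  -0.2097  0.265 ]
tip in rack frame -0.028829042856967156 0.03789108253689612
end 0.0923458667033834 0.03902724441741638
seat-70 [ 0.52655197 -0.23077333  0.        ]
```

```bash
python3 - <<'E'
from h import *
w=load("wrist10")[0]
cv2.imwrite("pics/w10.png",cv2.resize(w[90:270,240:600],None,fx=2.2,fy=2.2,interpolation=cv2.INTER_CUBIC)[:,:,::-1])
E
python3 lid.py .527 -.23 .13 .2 x scene10 side10
```

```text
scene10 2254 1876 slope/z [-0.0266 -0.0034  0.1694] ctr [ 0.52229467 -0.22941148] [0.122  0.1304 0.0126]
side10 1995 1738 slope/z [-0.0481  0.0027  0.1695] ctr [ 0.52201208 -0.23213011] [0.1222 0.1223 0.0122]
```

View pics/w10.png

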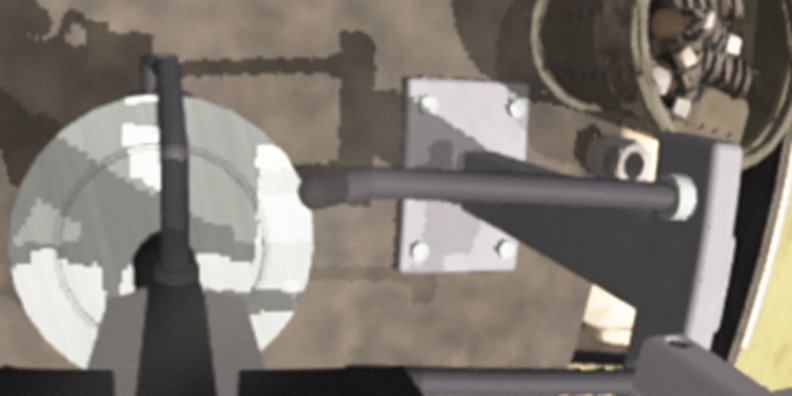

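The tip's end face comes out at x about -29 mm in the rack frame, where -30 is expected. The y differs by about 3 mm between cameras, so I aim for the middle, seat (0.597, -0.220). Moving forward at this height, which clears the tips by about 18 mm.

jog_arm:
  rows: [0.004,0.0005,0,0,0,0,1,0.008,0.001,0,0,0,0,1,0.011,0.0015,0,0,0,0,1,0.012,0.0016,0,0,0,0,1,0.012,0.0016,0,0,0,0,1,0.011,0.0015,0,0,0,0,1,0.008,0.001,0,0,0,0,1,0.004,0.0005,0,0,0,0,1]

```text
time_s: 15.85
ee_pos: [0.5982, -0.2201, 0.2466]
eef_rot: [-2.734, 1.57, 2.107]
force: [0.1, -0.7, -7.4]
grip_width: 0.0128
```

jog_arm:
  rows: [0,0,0,0,0,0,1,0,0,0,0,0,0,1]

```text
time_s: 16.02
ee_pos: [0.597, -0.2206, 0.2469]
eef_rot: [-2.193, 1.571, 2.647]
force: [0.5, -0.0, -6.6]
grip_width: 0.013
```

```bash
python3 look.py 11 scene side wrist; python3 - <<'E'
from h import *
p=load("scene11")[0];q=load("side11")[0];w=load("wrist11")[0]
cv2.imwrite("pics/c11.png",np.hstack([cv2.resize(p[110:270,350:510],(400,400),interpolation=cv2.INTER_CUBIC),cv2.resize(q[110:270,290:450],(400,400),interpolation=cv2.INTER_CUBIC)])[:,:,::-1])
cv2.imwrite("pics/w11.png",cv2.resize(w[90:270,240:600],None,fx=2.2,fy=2.2,interpolation=cv2.INTER_CUBIC)[:,:,::-1])
E
```

```text
16.1667 [ 0.5966 -0.2208  0.2472] x [-0. -0. -1.] jawyaw 7.29 [-0.55 -0.04 -6.6 ] 0.0125
```

View pics/c11.png

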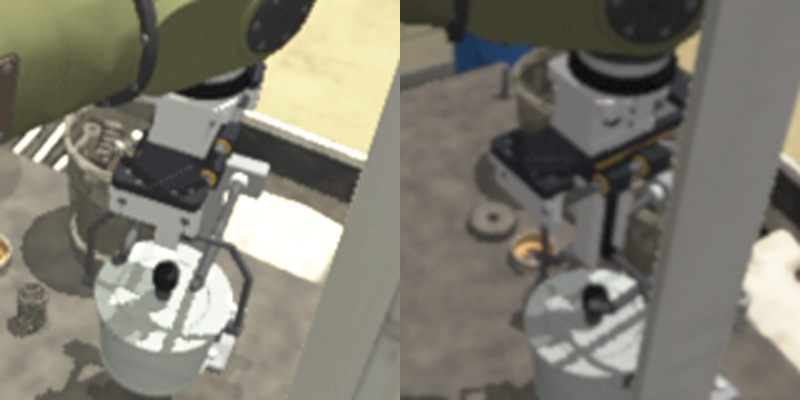

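View pics/w11.png

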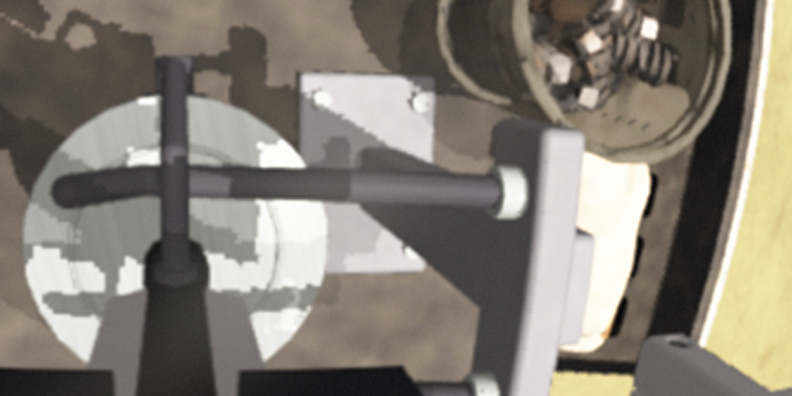

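```bash
python3 - <<'E'
from h import *
p,d,K,E=load("wrist11")
a=np.radians(7.2);ex=np.array([np.cos(a),np.sin(a),0]);ey=np.array([-np.sin(a),np.cos(a),0])
g=np.array([.5966,-.2208,.265])
for u,v,z,n in [(57,188,.237,"tip end"),(174,110,.265,"bar"),(205,190,.25,"cross joint front"),(498,190,.25,"collar"),(174,187,.224,"prong at bar")]:
    X=fray(240+u/2.2,90+v/2.2,K,E,z)-g; print(n,(X@ex).round(4),(X@ey).round(4))
E
python3 lid.py .597 -.22 .13 .2 x scene11
```

```text
tip end -0.0343 0.0358
bar -0.0009 0.0596
cross joint front 0.0072 0.0376
collar 0.0912 0.0387
prong at bar -0.001 0.0337
scene11 1912 1675 slope/z [0.098  0.0204 0.169 ] ctr [ 0.60598676 -0.22055662] [0.1252 0.1242 0.0198]
```

The bar is within about 4 mm of the dip in x and 2 mm in y. Lowering slowly.

jog_arm:
  rows: [-0.002,0.001,-0.004,0,0,0,1,0,0,-0.006,0,0,0,1,0,0,-0.007,0,0,0,1,0,0,-0.006,0,0,0,1,0,0,-0.004,0,0,0,1,0,0,-0.003,0,0,0,1,0,0,0,0,0,0,1,0,0,0,0,0,0,1]

```text
time_s: 16.83
ee_pos: [0.5951, -0.2196, 0.2171]
eef_rot: [1.333, 1.571, -0.111]
force: [1.4, 0.1, -6.5]
grip_width: 0.0127
```

jog_arm:
  rows: [0,0,-0.003,0,0,0,1,0,0,-0.002,0,0,0,1,0,0,0,0,0,0,1,0,0,0,0,0,0,1]

```text
time_s: 17.17
ee_pos: [0.5951, -0.2197, 0.2126]
eef_rot: [0.974, 1.57, -0.47]
force: [-0.6, -0.9, -2.3]
grip_width: 0.0127
```

jog_arm:
  rows: [0,0,-0.001,0,0,0,1,0,0,0,0,0,0,1,0,0,0,0,0,0,1]

```text
time_s: 17.42
ee_pos: [0.5949, -0.2199, 0.2122]
eef_rot: [0.641, 1.57, -0.802]
force: [-5.5, -0.1, 5.7]
grip_width: 0.0126
```

```bash
python3 look.py 12 scene wrist; python3 - <<'E'
from h import *
p=load("scene12")[0];w=load("wrist12")[0]
cv2.imwrite("pics/c12.png",np.hstack([cv2.resize(p[130:290,350:510],(400,400),interpolation=cv2.INTER_CUBIC),cv2.resize(w[90:250,240:400],(400,400),interpolation=cv2.INTER_CUBIC)])[:,:,::-1])
E
```

```text
17.5167 [ 0.5948 -0.2199  0.2122] x [ 0.    -0.001 -1.   ] jawyaw 7.29 [-5.66  1.06  5.26] 0.0124
```

View pics/c12.png

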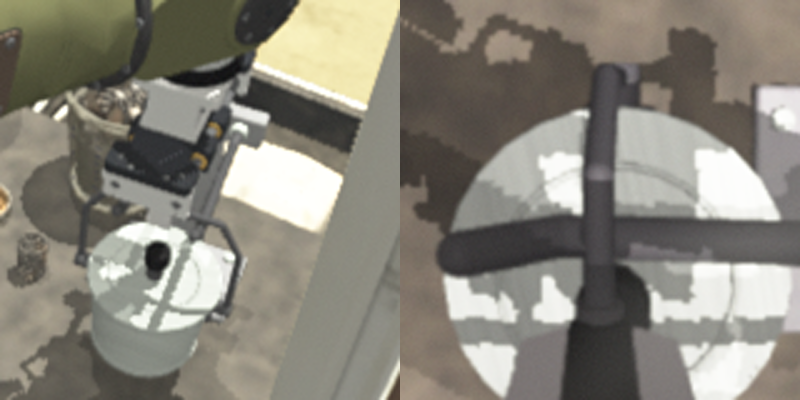

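The bar lies on the prong just behind its bend, and the rack pushes it toward -x. Easing back 3 mm.

jog_arm:
  rows: [-0.0015,0,0,0,0,0,1,-0.0015,0,0,0,0,0,1,0,0,0,0,0,0,1,0,0,0,0,0,0,1]

```text
time_s: 17.85
ee_pos: [0.5918, -0.2198, 0.2116]
eef_rot: [0.326, 1.57, -1.117]
force: [-2.2, -0.1, 6.3]
grip_width: 0.0128
```

jog_arm:
  rows: [-0.001,0,0.0005,0,0,0,1,0,0,0,0,0,0,1,0,0,0,0,0,0,0.8,0,0,0,0,0,0,0.7,0,0,0,0,0,0,0.6,0,0,0,0,0,0,0.5,0,0,0,0,0,0,0.5,0,0,0,0,0,0,0.5]

```text
time_s: 18.52
ee_pos: [0.591, -0.2196, 0.2114]
eef_rot: [-2.338, 1.571, 2.501]
force: [-0.1, 0.1, 0.4]
grip_width: 0.0459
```

```bash
python3 look.py 13 scene wrist; python3 - <<'E'
from h import *
p=load("scene13")[0];w=load("wrist13")[0]
cv2.imwrite("pics/c13.png",np.hstack([cv2.resize(p[130:290,350:510],(400,400),interpolation=cv2.INTER_CUBIC),cv2.resize(w[90:290,220:420],(400,400),interpolation=cv2.INTER_CUBIC)])[:,:,::-1])
E
```

```text
18.6167 [ 0.591  -0.2196  0.2115] x [ 0.  0. -1.] jawyaw 7.31 [ 0.57 -0.91  0.36] 0.0472
```

View pics/c13.png

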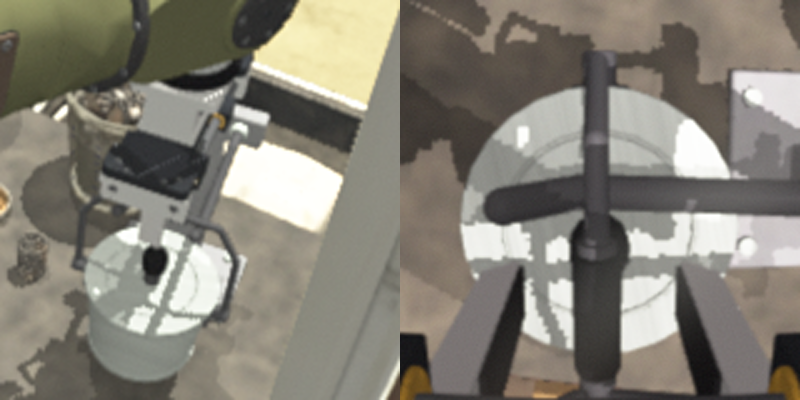

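The pail hangs on its own. The bar lies in the bend of the prong, the sleeve is centred between the open fingers, and the force is about 0. Retreating straight up, then back.

jog_arm:
  rows: [0,0,0.005,0,0,0,0.5,0,0,0.015,0,0,0,0.5,0,0,0.03,0,0,0,0.5,0,0,0.035,0,0,0,0.5,0,0,0.035,0,0,0,0.5,-0.02,0.02,0.02,0,0,0,0.5,-0.03,0.03,0,0,0,0,0.5,-0.03,0.03,0,0,0,0,0.5]

```text
time_s: 19.28
ee_pos: [0.5112, -0.1402, 0.3523]
eef_rot: [1.151, 1.569, -0.293]
force: [0.9, -0.1, 0.3]
grip_width: 0.0472
```

jog_arm:
  rows: [-0.02,0.035,0,0,0,0,0.5,-0.02,0.035,0,0,0,0,0.5,-0.02,0.035,0,0,0,0,0.5,-0.02,0.035,0,0,0,0,0.5,-0.02,0.035,0,0,0,0,0.5,-0.02,0.035,0,0,0,0,0.5,0,0,0,0,0,0,0.5]

```text
time_s: 19.87
ee_pos: [0.3895, 0.0734, 0.3528]
eef_rot: [1.923, 1.568, 0.485]
force: [-0.1, -0.8, 0.8]
grip_width: 0.0469
```

```bash
python3 look.py 14 scene side; python3 - <<'E'
from h import *
p=load("scene14")[0];w=load("side14")[0]
cv2.imwrite("pics/c14.png",np.hstack([cv2.resize(p[130:290,330:490],(400,400),interpolation=cv2.INTER_CUBIC),cv2.resize(w[130:290,270:430],(400,400),interpolation=cv2.INTER_CUBIC)])[:,:,::-1])
E
```

```text
19.9667 [0.3917 0.0701 0.3524] x [ 0.002  0.    -1.   ] jawyaw 7.47 [ 0.71 -0.56  0.01] 0.0469
```

View pics/c14.png

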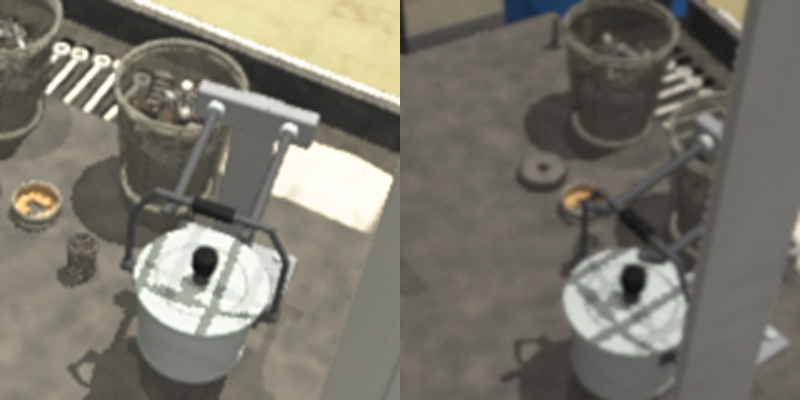

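The pail hangs by its bail on both prongs, sleeve at scene (415,214). Final measurements follow, after waiting for any swing to die.

jog_arm:
  rows: [0,0,0,0,0,0,0.5,0,0,0,0,0,0,0.5,0,0,0,0,0,0,0.5,0,0,0,0,0,0,0.5,0,0,0,0,0,0,0.5,0,0,0,0,0,0,0.5,0,0,0,0,0,0,0.5,0,0,0,0,0,0,0.5]

```text
time_s: 20.63
ee_pos: [0.3921, 0.0692, 0.3515]
eef_rot: [-1.22, 1.571, -2.663]
force: [0.3, 0.4, 0.1]
grip_width: 0.0468
```

```bash
python3 look.py 15 scene side; python3 lid.py .59 -.22 .12 .15 x scene14 side14 scene15 side15; python3 - <<'E' | tail -8
from h import *
import m2
print("sleeve",m2.tri((415.2,214.4,"scene14"),(366,222,"side14")))
a=load("scene14")[0].astype(int);b=load("scene15")[0].astype(int)
print("motion px",(abs(a-b).max(-1)[170:290,370:460]>30).sum())
p,d,K,E=load("scene15");P=cloud(d,K,E)
m=(p.max(-1)<75)&(np.hypot(P[...,0]-.59,P[...,1]+.22)<.04)&(P[...,2]>.15)&(P[...,2]<.2)
print("knob",m.sum(),P[m].mean(0),P[m].max(0))
z0=load("scene0");
for n,(u,v) in {"gear":(319,205),"plug":(344,211),"spring":(362,232)}.items():
    s=np.s_[v-10:v+10,u-10:u+10]; print(n,"changed px",(abs(z0[0][s].astype(int)-p[s].astype(int)).max(-1)>30).sum())
E
```

```text
20.7333 [0.3921 0.0692 0.3515] x [-0. -0. -1.] jawyaw 7.3 [-1.04 -0.07  0.73] 0.047
scene14 1745 1694 slope/z [0.0089 0.0028 0.1344] ctr [ 0.5919503  -0.21887849] [0.1217 0.1252 0.0117]
side14 1537 1506 slope/z [0.0203 0.0076 0.1343] ctr [ 0.59298636 -0.22108281] [0.1215 0.1222 0.0118]
scene15 1721 1670 slope/z [-0.0027  0.0002  0.1345] ctr [ 0.59043676 -0.22148268] [0.1253 0.1266 0.0117]
side15 1541 1508 slope/z [0.0077 0.0047 0.1344] ctr [ 0.59110677 -0.22141486] [0.1206 0.1224 0.0102]
207.5 212 [0.4395 0.268  0.081 ]
243.7 224.2 [0.4579 0.1646 0.081 ]
sleeve (array([ 0.59458348, -0.21996543,  0.22150239]), array([0.00162285]))
motion px 67
knob 88 [ 0.58481053 -0.22223141  0.16687034] [ 0.59802316 -0.21260535  0.1746303 ]
gear changed px 0
plug changed px 0
spring changed px 0
```

jog_arm:
  rows: [0,0,0,0,0,0,0.5,0,0,0,0,0,0,0.5,0,0,0,0,0,0,0.5,0,0,0,0,0,0,0.5,0,0,0,0,0,0,0.5,0,0,0,0,0,0,0.5,0,0,0,0,0,0,0.5,0,0,0,0,0,0,0.5]

```text
time_s: 21.4
ee_pos: [0.3921, 0.0693, 0.3515]
eef_rot: [0.006, 1.571, -1.437]
force: [-0.3, 0.3, 0.7]
grip_width: 0.047
```

jog_arm:
  rows: [0,0,0,0,0,0,0.5,0,0,0,0,0,0,0.5,0,0,0,0,0,0,0.5,0,0,0,0,0,0,0.5,0,0,0,0,0,0,0.5,0,0,0,0,0,0,0.5,0,0,0,0,0,0,0.5,0,0,0,0,0,0,0.5]

```text
time_s: 22.07
ee_pos: [0.3921, 0.0693, 0.3515]
eef_rot: [0.719, 1.571, -0.725]
force: [0.4, 0.6, 0.3]
grip_width: 0.047
```

```bash
python3 look.py 16 scene side; python3 lid.py .59 -.22 .12 .15 x scene16 side16; python3 - <<'E'
from h import *
a=load("scene16")[0].astype(int);b=load("scene15")[0].astype(int)
print("motion px",(abs(a-b).max(-1)[170:290,370:460]>30).sum())
from station import ctrl
print(ctrl.hand_in())
E
```

```text
22.1667 [0.3921 0.0693 0.3516] x [-0.  0. -1.] jawyaw 7.3 [-0.11 -0.06  0.97] 0.0469
scene16 1701 1643 slope/z [-0.0217 -0.0024  0.1344] ctr [ 0.58881775 -0.21730827] [0.1233 0.1394 0.0119]
side16 1564 1527 slope/z [-0.0199  0.0003  0.1343] ctr [ 0.58822875 -0.22047387] [0.1201 0.1258 0.0105]
motion px 169
the job is handed in; nothing more can be done
None
```

I seated the lid on the pail and let it go, then raised the bail upright. I carried the pail by the bail's sleeve to the rack, hung it in the dips of both prongs, backed the arm off and handed the job in at about 22 s of the 64 s allowed.

What the last checks showed:
- **Lid:** it was level to under 0.003 rad when first seated. While hanging, its disc read level to within about 0.02 rad, with no sign of it lifting off the rim.
- **Bail:** the bar's middle is within a few mm of the seat in x and y. The height readings disagreed: 0.2215 m from the sleeve seen in two cameras, against about 0.229 m from the lid disc's height. The seat is at 0.228 m, and I trust the lid figure because the sleeve pixels were picked by eye. The 0.2215 m reading would be just under the -6 mm limit.
- **Swing:** a slight swing of about ±0.02 rad had not fully died out when I handed in. I estimate a few cm/s at most, against the limit of 0.05 m/s, but I did not measure the speed directly.
- **Bystanders:** the image around the gear, the spring and the core plug was unchanged from the start.
- **Robot:** the arm is clear of everything, with the wrist force near zero.

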